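# Slacken the belt tensioner on the drive trainer

### The arm

A 6-joint arm with a two-finger parallel gripper is mounted at the origin on the work surface. World frame = base frame: x ahead of the robot, y to its left, z up, the work surface at z = 0. Lengths are in m, angles in rad, forces in N, time in s.
With the tool pointing down it reaches from about 0.3 to 0.875 m from the base axis. Payload 6.4 kg.
Tool frame: the origin (TCP) lies at the very end of the fingers, on their centre line; the grasp point (between the pads) lies 19 mm behind it (manip.grip_point_offset is the z of the grasp point in the tool frame, in m); z points along the fingers, y is the line along which they close (so a half turn about z gives the same grasp; the last joint's range is limited). The gripper opens to 88 mm and grips with 3 to 60 N. Pads are 18 mm wide; open, the fingers measure 123 mm over their backs; the gripper's body (75 mm by 187 mm) begins 45 mm behind the grasp point.
Start: joints at [0.942, 0.181, 1.607, -0, 1.354, -0.206], TCP at [0.236, 0.524, 0.239] pointing down, gripper open.
Joint ranges: [-2.99, 2.99], [-0.89, 2.07], [0.3, 2.58], [-1.14, 4.28], [0, 2.63], [-3.12, 3.12]. Speed limits (rad/s): [2.57, 2.57, 3.01, 3.14, 3.14, 3.14].

### API

Orientations are given as a 3x3 rotation matrix whose columns are the frame's x, y, z axes.
In Python, from rig import readout, optics, manip, models gives the robot as it stands.
- The arm moves only by the tool carry_out, never from a script. Its arguments are lists of equal length, an entry for each row: "claw": the opening, from 0 (shut) to 1 (fully open); "travel": the shift along the tool's x, y, z in mm, a list of three; "turn": the turn about the tool's z in degrees. A call has exactly 8 rows; each row shifts and turns the commanded pose from where the row before left it, along the tool's axes as they then stand; what a row does not reach is not made up. A row lasts 1/12 s, in which the tool goes at most 41.7 mm and 7.16 degrees, less where a joint would pass 70% of its speed; a pose out of reach is approached as far as the arm can. A call is refused whole if a number of a shift passes 41.7 or a number of a turn 7.16, either way. A call with a gripper value outside its range is refused whole. The fingers move at their own pace and stop on an object; "force" is the grip in N (left out, the last holds). Time passes only in rows, so rows that do not move let the fingers close, or fill a call up. It gives the time, the measured TCP pose, the force, the opening and the grip force at its end, in the units of the state.
- readout.observe(): the state, without advancing time (a new reading comes with each control period).
- optics.camera(name): name is "scene" or "side" or "wrist"; returns a dict with "pixels" (384x512x3 uint8, blue, green, red), "fx", "fy", "cx", "cy" (pixels), "R" (3x3) and "t" (3): a world point X has camera coordinates R X + t; the wrist camera has in their place "tool_from_camera" (4x4, takes a point from camera to tool coordinates, whose origin is the TCP and whose axes are the flange's). Camera axes: x right, y down, z forward; pixel columns grow to the right and rows downward; lengths in m; the calibration is good to about 2 mm. A picture is of the moment at which its call begins: read the wrist's pose just before it. There is no depth.
- manip.job_done(): hands the job in; it is judged then, once.
Trained networks look in a picture, given as the dict that the camera call returned (one of the last four; its "shot" number tells which), for a name from the list of things; names that differ only in an ending like _2 or _b are one class to them, and where a whole thing is asked for, a point or a joint stands for the part that bears it (a point fixed in the world has none). Each returns a list of dicts, best first, with "score" (0 to 1); they miss things now and then, are a little off and sometimes report something else, mostly with a low value. They report only what shows in the picture. A call takes as long as a camera call. They do not tell look-alikes from the thing itself.
- models.find_in(target, picture): "position" ([x, y, z] in m, in the coordinates of the camera as it stood for that picture, good to about 4 mm: the middle of the surface that is visible of it).
- models.cut_out(target, picture): "mask" (384x512 bool, what is visible of it).
- models.place_of(target, picture): "position" ([x, y, z] in m, in the coordinates of the camera as it stood for that picture, good to about 4 mm: a listed point, or the origin of a listed thing).
The state is a dict: "t": time; "qpos": joint angles; "qvel": joint speeds; "effort": joint torques, N m; "eef_pos": TCP position; "ee_rot": TCP orientation; "contact_force": force on the tool from outside, world axes, zero at the start; "ft_torque": the same for the moment, N m; "gripper_width": finger opening in m; "grasp_force": force on a finger pad.
Only numpy, scipy, OpenCV 4.12 (cv2) and the standard library are available. Lean on these libraries where they do the work, as an engineer would, in place of code of your own. Each camera call takes 0.05 s, during which the arm holds its last target. There are 200 camera calls.

### The job

Get the belt-drive board ready for fitting its belt: take the loose guide post out of the slanted wooden rest and stand it upright, flange on top, fully home in the square socket on the board, and let go of it. Then, with the gripper's fingers, push the sprung tensioner arm back by its upright handle, well past its ratchet click towards the far stop, and finish while still holding it there against its spring. Leave the other things on the bench where they are.

Things in the scene. Friction and masses are not known exactly. Their poses are not given: they have to be found in the camera images.
- board: Fixed MDF board 300 x 260 x 12 mm (x, y, z), flat on the left or right half of the bench; origin: centre underside; its x axis within 0.3 rad of world x. On it, in mm (x, y): socket block (90, 85), tensioner pivot (50, -50), brass pawl slider (70 to 140, -50), two pulleys under 45 mm high at (-110, 90) and (115, -100).
- socket_floor (a point): Centre of the flat floor of the socket's round hole. The socket is an aluminium block 44 x 44 mm, 45 mm high, on the board; hole 19 mm in diameter, 40 mm deep, 2 mm chamfer, its axis vertical. The floor is 17 mm above the bench. z up.
- socket_mouth (a point): Centre of the socket hole's mouth, 57 mm above the bench.
- pivot (a point): Pivot of the tensioner arm, on the board's top face (12 mm above the bench); axis vertical.
- tensioner_hinge (a joint): Angle of the tensioner arm (rad): 0 at rest, growing anticlockwise from above to a hard stop at 0.72. Click at 0.42, where a brass pawl passes a tooth (felt from 0.28 to 0.56). It never locks: let go, the arm springs back to 0. Push at the handle: about 4 N at 0, 9 N at 0.72, 1 to 2 N more just before the click and less just after.
- tensioner_arm: Steel arm, bar 18 mm wide, top 32 mm above the bench, swinging level; origin at the pivot, x along it to the tip. 105 mm out: grey idler roller 32 mm in diameter, top 52 mm above the bench, and the handle on it. At rest it points along board -x turned 0.35 rad to board +y; pushed back, the handle goes towards board -y. Stop pins 26 mm high stand 55 mm from the pivot.
- handle (a point): Centre of the top end of the tensioner arm's handle: upright black pin 16 mm in diameter, from 52 to 97 mm above the bench, 105 mm from the pivot. It can be pushed from its side or gripped.
- rest: Fixed slanted rest, on the half of the bench without the board: MDF foot 100 x 70 x 12 mm and a beech block 40 x 40 x 60 mm leaning 30 degrees from vertical to the rest's +x, its top up to 84 mm above the bench. Bore 18 mm, 50 mm deep along the lean. Origin: centre underside; x axis within 0.4 rad of world x.
- post: Loose aluminium guide post, 16 mm in diameter, 130 mm long, about 80 g, with a flange 21 mm in diameter and 6 mm thick at its top end. Origin: centre of its foot; z from foot to flange. It starts in the rest's bore, 50 mm deep, leaning 30 to 33 degrees (it has play), flange up towards the rest's +x; draw it out along its own axis.
- mug: White mug, 76 mm in diameter, 85 mm high; bystander.
- screwdriver: Screwdriver lying on the bench; bystander.
- spare_pulley: Spare aluminium pulley 46 mm in diameter, 24 mm high, on the bench; bystander.
- wood_block: Beech block 30 x 60 x 30 mm on the bench; bystander.
Mind the look-alikes: they are no part of the job. Of the things like the post, leave any that is blue, orange or red; of the rest the larger one is meant.

How it is judged:
On the way, in this order (a step that is already met when the one before it is completed fails the run):
1. the guide post stands upright on the socket's floor, released (horizontal distance between post and socket_floor below 0.006 m and z of post in the frame of socket_floor below 0.005 m and angle between post's own z axis and vertical below 0.14 rad and contact force between each of the fingers, the arm and post below 0.2 N), for 0.2 s.
2. the tensioner arm is pushed past its click (value of joint tensioner_hinge above 0.52 rad and contact force between the fingers and tensioner_arm above 2 N), for 0.2 s.
At the end, for the whole second after the job is handed in: Post untouched in the socket: foot within 6 mm of the hole axis and 5 mm of its floor, within 8 degrees of vertical. Tensioner at rest at more than 0.52 rad (stop 0.72), fingers pressing on it with over 2 N. Bystanders within 25 mm of where they were (all of step 1 and all of step 2 and velocity of joint tensioner_hinge between -0.1 and 0.1 rad/s and distance of each of mug, screwdriver, spare_pulley, wood_block from where it was at the start of the episode below 0.025 m); the arm keeps its last pose, push and grip.
It fails at once if the mug is displaced by more than 25 mm (distance of mug from where it was at the start of the episode above 0.025 m).
It fails at once if the screwdriver is displaced by more than 25 mm (distance of screwdriver from where it was at the start of the episode above 0.025 m).
It fails at once if the spare pulley is displaced by more than 25 mm (distance of spare_pulley from where it was at the start of the episode above 0.025 m).
It fails at once if the wood block is displaced by more than 25 mm (distance of wood_block from where it was at the start of the episode above 0.025 m).
It also fails if it takes over 61 s, if anything falls off the work surface, if the arm or the gripper's body presses on something with over 40 N, if the wrist force passes 120 N, or if a joint passes its speed limit or range.

## Working session

There is one attempt and no reset: what is moved stays moved. The work goes in short steps, Python scripts to look and compute and a tool call to move; the robot and the scene stay as the last step left them, time stands still between calls to the robot, and variables do not carry over. Pictures are saved under pics/ and viewed, at most 10 in all, crops included, and the job is handed in when it is done.

Besides the shell and the picture viewer there is one more tool, called as name([rows], argument=value, ...), one row to a line, values as JSON. carry_out: Moves the arm, as the interface text tells. Its arguments: {"type":"object","properties":{"claw":{"type":"array"},"travel":{"type":"array"},"turn":{"type":"array"},"force":{"type":"number"}},"required":["claw","travel","turn"]}

```bash
ls; mkdir -p pics; cat > h.py <<'E'
import numpy as np, cv2
from rig import readout, optics, manip, models
def cam(n):
    s=readout.observe(); c=optics.camera(n)
    if n=="wrist":
        T=np.eye(4);T[:3,:3]=s["ee_rot"];T[:3,3]=s["eef_pos"]
        c["W"]=T@np.array(c["tool_from_camera"])
    else:
        R=np.array(c["R"]);t=np.array(c["t"]).ravel();T=np.eye(4);T[:3,:3]=R.T;T[:3,3]=-R.T@t;c["W"]=T
    return c
def w(c,p): return (c["W"]@np.append(p,1))[:3]
def px(c,X):
    p=np.linalg.inv(c["W"])@np.append(X,1); return c["fx"]*p[0]/p[2]+c["cx"],c["fy"]*p[1]/p[2]+c["cy"]
np.set_printoptions(precision=4,suppress=True)
E
python3 - <<'E'
from h import *
s=readout.observe();print(s["t"],s["eef_pos"],s["ee_rot"],manip.grip_point_offset)
ims=[]
for n in ["scene","side"]:
    c=cam(n);ims.append(c["pixels"]);print(n,c["W"][:3,3])
    for k in ["post","socket_mouth","handle","pivot","board","rest","mug","screwdriver","spare_pulley","wood_block"]:
        for d in models.place_of(k,c)[:3]:
            X=w(c,d["position"]);print(n,k,round(d["score"],2),X,np.round(px(c,X)))
for n,i in zip("ab",ims): cv2.imwrite(f"pics/{n}.png",cv2.resize(i,(800,600)))
E
```

```text
pics
0.0 [0.2356 0.5239 0.2378] [[-0.912   0.4103 -0.001 ]
 [ 0.4103  0.912  -0.0014]
 [ 0.0003 -0.0017 -1.    ]] -0.0187
scene [ 1.5109 -0.0806  0.9082]
scene post 0.69 [0.3945 0.248  0.0038] [311. 170.]
scene post 0.62 [0.495  0.0748 0.0039] [272. 189.]
scene post 0.56 [0.5235 0.1817 0.0293] [302. 187.]
scene socket_mouth 0.8 [ 0.6188 -0.094   0.0549] [228. 205.]
scene handle 0.86 [ 0.5091 -0.2245  0.0948] [189. 178.]
scene pivot 0.95 [ 0.6131 -0.2378  0.0108] [187. 216.]
scene board 0.98 [ 0.5535 -0.1978  0.0028] [199. 205.]
scene rest 0.77 [ 0.5138  0.1859 -0.0007] [302. 191.]
scene rest 0.51 [ 0.5249 -0.4313  0.0011] [135. 204.]
scene mug 0.55 [ 0.7763 -0.0052 -0.0047] [258. 250.]
scene screwdriver 0.74 [ 0.5507 -0.2    -0.0003] [199. 205.]
scene screwdriver 0.73 [ 0.5263 -0.4297  0.0004] [135. 205.]
scene spare_pulley 0.71 [ 0.5885  0.4225 -0.0013] [369. 201.]
scene spare_pulley 0.6 [ 0.513   0.1851 -0.0027] [301. 191.]
scene wood_block 0.6 [ 0.463   0.4393 -0.0029] [363. 179.]
scene wood_block 0.42 [ 0.5511 -0.2003  0.0013] [199. 205.]
side [0.4154 1.0696 0.7588]
side post 0.53 [0.6364 0.1494 0.008 ] [231. 247.]
side post 0.51 [0.5225 0.264  0.0029] [263. 279.]
side post 0.49 [0.4995 0.076  0.0056] [280. 237.]
side socket_mouth 0.8 [ 0.6142 -0.0943  0.061 ] [252. 191.]
side handle 0.81 [ 0.5109 -0.2252  0.0957] [287. 166.]
side pivot 0.8 [ 0.6102 -0.2348  0.013 ] [260. 183.]
side board 0.69 [ 0.5503 -0.198  -0.0012] [274. 192.]
side rest 0.71 [0.522  0.1836 0.0016] [268. 260.]
side mug 0.94 [ 0.7743 -0.0122  0.0032] [201. 213.]
side screwdriver 0.73 [ 0.5222 -0.4237  0.0006] [288. 165.]
side spare_pulley 0.65 [ 0.5891  0.4232 -0.0023] [226. 323.]
side wood_block 0.64 [0.4681 0.4424 0.0021] [275. 335.]
```

View pics/a.png

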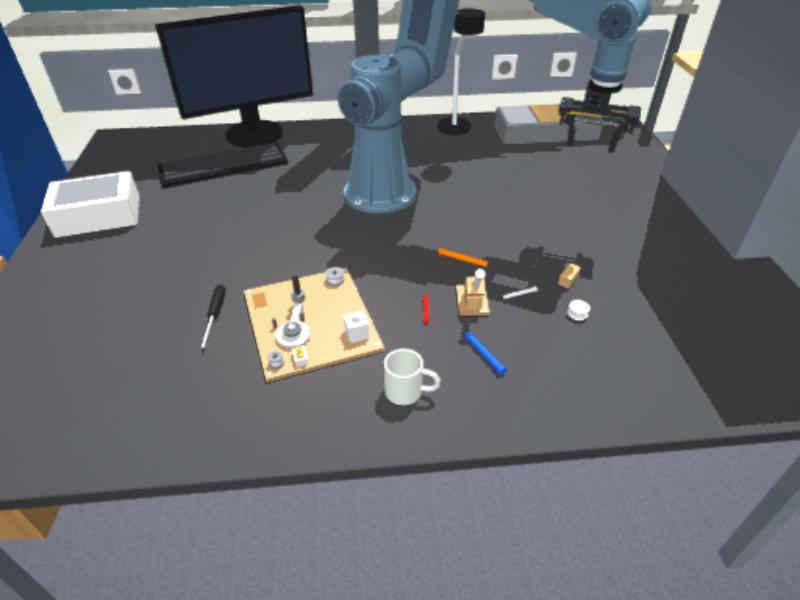

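View pics/b.png

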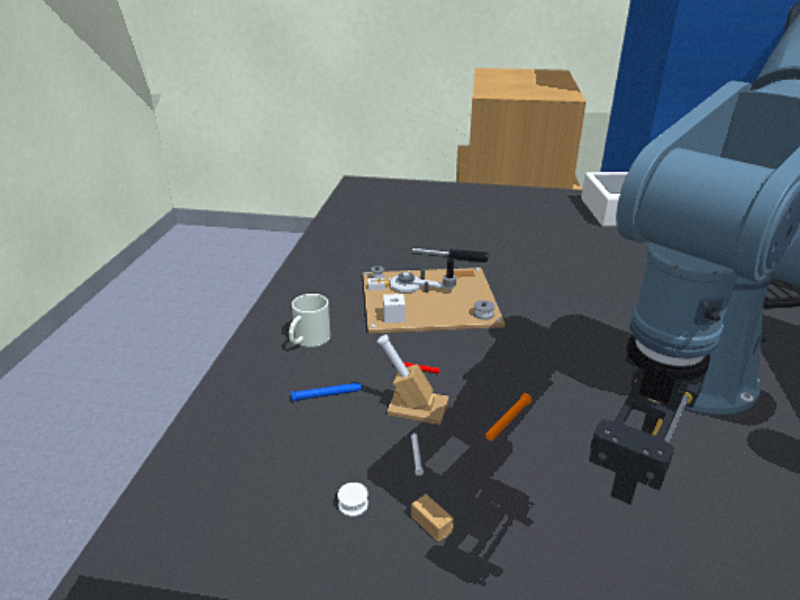

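The post candidates, as pixels in the 800x600 scene view:
- orange at (463,257)
- red at (426,310)
- blue at (485,355)
- a small silver pin lying at (520,293)
- the silver post in the rest at (478,285)

The first three are ruled out by colour. Of the two silver ones, the post in the rest is the larger, so I choose that one. Next I triangulate its axis.

```bash
cat >> h.py <<'E'
def postline(c,near,thr=45):
    """image line of the silver post mask whose centre is nearest to pixel near -> point,dir,ends"""
    best=None
    for d in models.cut_out("post",c):
        m=d["mask"]; ys,xs=np.nonzero(m)
        if len(xs)<15: continue
        p=np.c_[xs,ys].astype(float); ce=p.mean(0); e=np.hypot(*(ce-near))
        if e<thr and (best is None or e<best[0]): best=(e,p,ce,d["score"])
    if best is None: return None
    _,p,ce,sc=best
    u=np.linalg.svd(p-ce,full_matrices=False)[2][0]; s=(p-ce)@u
    return ce,u,s.min(),s.max(),len(p),sc,p
def ray(c,q):
    d=c["W"][:3,:3]@np.array([(q[0]-c["cx"])/c["fx"],(q[1]-c["cy"])/c["fy"],1]); return c["W"][:3,3],d/np.linalg.norm(d)
def tri(rs):
    A=sum(np.eye(3)-np.outer(d,d) for o,d in rs);b=sum((np.eye(3)-np.outer(d,d))@o for o,d in rs); return np.linalg.solve(A,b)
E
python3 - <<'E'
from h import *
N=[];cs=[]
for n,near in [("scene",(307,182)),("side",(252,228))]:
    c=cam(n);r=postline(c,np.array(near));ce,u,a,b,k,sc,p=r
    print(n,ce,u,a,b,k,sc); 
    o,d1=ray(c,ce+a*u);_,d2=ray(c,ce+b*u);nn=np.cross(d1,d2);N.append((nn/np.linalg.norm(nn),o))
    ends=[ce+a*u,ce+b*u]; ends.sort(key=lambda q:q[1]); cs.append((ray(c,ends[0]),ray(c,ends[1])))
    i=c["pixels"];x,y=map(int,ce);cv2.imwrite(f"pics/crop_{n}.png",cv2.resize(i[y-40:y+40,x-40:x+40],(400,400),interpolation=cv2.INTER_NEAREST))
d=np.cross(N[0][0],N[1][0]);d/=np.linalg.norm(d);d*=np.sign(d[2])
print("dir",d,"tilt",np.degrees(np.arccos(d[2])),"yaw",np.degrees(np.arctan2(d[1],d[0])))
print("top",tri([cs[0][0],cs[1][0]]),"bot",tri([cs[0][1],cs[1][1]]))
E
python3 -c "
import cv2,numpy as np
cv2.imwrite('pics/crop.png',np.hstack([cv2.imread('pics/crop_scene.png'),cv2.imread('pics/crop_side.png')]))"
```

```text
scene [305.4681 178.617 ] [-0.2997  0.954 ] -5.163558388501118 5.575537297786347 47 0.61
side [250.7438 226.3562] [0.5403 0.8415] -13.19961899551547 15.100219564061115 160 0.44
dir [ 0.5281 -0.0832  0.8451] tilt 32.31621310665371 yaw -8.957586189492144
top [0.5903 0.1779 0.1452] bot [0.5496 0.1798 0.0684]
```

View pics/crop.png

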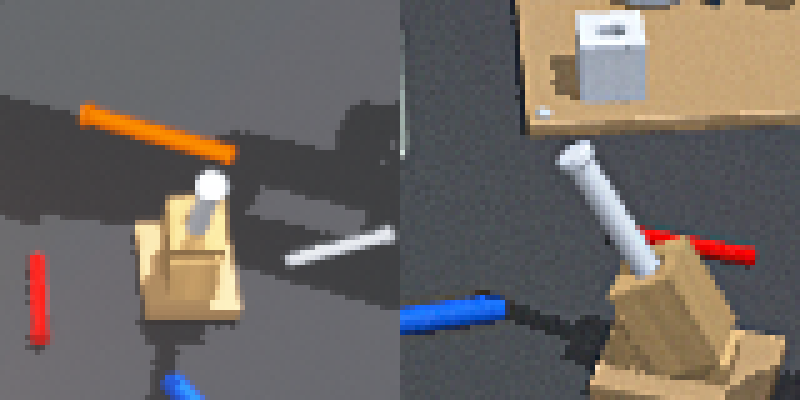

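The crop confirms it: a plain silver post with its flange, standing in the rest (flange at crop pixel (210,185) left and (577,155) right). I move in above it.

carry_out([
  [-36,-15,-5],
  [-36,-15,-5],
  [-36,-15,-5],
  [-36,-15,-5],
  [-36,-15,-5],
  [-36,-15,-5],
  [-36,-15,-5],
  [-36,-15,-5],
], claw=[1,1,1,1,1,1,1,1], turn=[0,0,0,0,0,0,0,0])

```text
t: 1.97
eef_pos: [0.4503, 0.2952, 0.2792]
ee_rot: [[-0.912, 0.41, 0.001], [0.41, 0.912, 0.0], [-0.0, 0.0, -1.0]]
contact_force: [0.8, 0.0, 0.2]
gripper_width: 0.0881
grasp_force: 0.0
```

carry_out([
  [-36,-16,-5],
  [-36,-16,-5],
  [-36,-16,-5],
  [-30,-12,-5],
  [0,0,0],
  [0,0,0],
  [0,0,0],
  [0,0,0],
], claw=[1,1,1,1,1,1,1,1], turn=[0,0,0,0,-6.5,-6.5,-6,0])

```text
t: 2.63
eef_pos: [0.5507, 0.185, 0.2986]
ee_rot: [[-0.996, 0.088, -0.0], [0.088, 0.996, -0.0], [0.0, -0.0, -1.0]]
contact_force: [-0.9, -0.6, -0.3]
gripper_width: 0.0881
grasp_force: 0.0
```

```bash
cat > look.py <<'E'
from h import *
s=readout.observe();print(s["t"],s["eef_pos"],s["ee_rot"][:,:2].T)
c=cam("wrist");print(c["W"])
for k in ["post","rest"]:
    for d in models.place_of(k,c)[:2]: print(k,d["score"],w(c,d["position"]))
cv2.imwrite("pics/w1.png",c["pixels"])
T0=np.array([.59,.178,.145]);B=np.array([.5496,.1798,.0684])
print("proj",px(c,T0),px(c,B))
r=postline(c,(np.array(px(c,T0))+px(c,B))/2,120)
if r: 
    ce,u,a,b,k,sc,p=r;print(ce,u,a,b,k,sc)
E
python3 look.py
```

```text
2.6333 [0.5507 0.185  0.2986] [[-0.9961  0.0881  0.0002]
 [ 0.0881  0.9961 -0.0001]]
[[ 0.0875  0.9499  0.3001  0.4721]
 [ 0.9962 -0.0833 -0.0267  0.1926]
 [-0.0004  0.3013 -0.9535  0.4443]
 [ 0.      0.      0.      1.    ]]
post 0.9 [0.393  0.2443 0.0058]
post 0.77 [0.5173 0.2631 0.0058]
rest 0.71 [0.5154 0.1832 0.004 ]
proj (np.float64(250.07274874276663), np.float64(214.6328055527871)) (np.float64(249.35978852684926), np.float64(164.03426621500927))
[251.1985 187.8304] [-0.0016  1.    ] -31.833167254756383 28.172985520084723 796 0.79
```

View pics/w1.png

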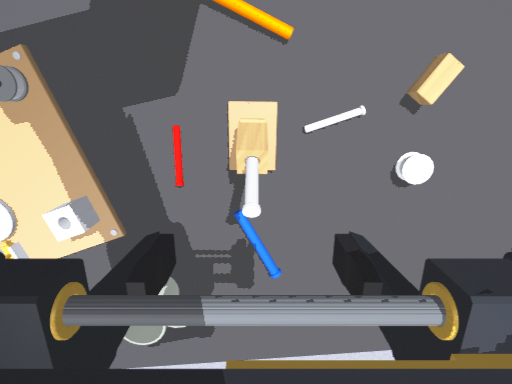

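The wrist view shows the post pointing straight down the image, flange at about (251,210) and bore exit at about (252,158). The rest's edges are parallel to it, so the tool is already aligned at about -5°. I fuse this with the side view.

```bash
python3 - <<'E'
from h import *
T0=np.array([.59,.178,.145])
c=cam("wrist");r1=postline(c,np.array([251,187]),60)
s=cam("side");r2=postline(s,np.array([251,226]))
N=[]
for cc,r in((c,r1),(s,r2)):
    ce,u,a,b=r[:4];o,d1=ray(cc,ce+a*u);_,d2=ray(cc,ce+b*u);n=np.cross(d1,d2);N.append((n/np.linalg.norm(n),o))
d=np.cross(N[0][0],N[1][0]);d/=np.linalg.norm(d);d*=np.sign(d[2])
A=np.array([N[0][0],N[1][0],d]);P=np.linalg.solve(A,[N[0][0]@N[0][1],N[1][0]@N[1][1],d@T0])
print("dir",d,np.degrees(np.arccos(d[2])),np.degrees(np.arctan2(d[1],d[0])))
# ends along axis
for cc,r in((c,r1),(s,r2)):
    ce,u,a,b=r[:4]
    for e in(a,b):
        o,v=ray(cc,ce+e*u); # closest on line P+td
        t=np.linalg.lstsq(np.c_[d,-v],o-P,rcond=None)[0][0];print(P+t*d)
for k in ["socket_mouth","socket_floor"]:
    for q in models.place_of(k,c)[:1]: print(k,w(c,q["position"]))
E
```

```text
dir [ 0.5094 -0.0502  0.8591] 30.7885524241663 -5.6247336030185915
[0.5406 0.1835 0.0599]
[0.592  0.1784 0.1465]
[0.5908 0.1785 0.1447]
[0.5467 0.1829 0.0702]
socket_mouth [ 0.6131 -0.0945  0.0571]
socket_floor [ 0.6141 -0.0948  0.0143]
```

carry_out([
  [-24,-3,20],
  [0,0,36],
  [0,0,36],
  [0,0,36],
  [0,0,36],
  [0,0,30],
  [0,0,6],
  [0,0,0],
], claw=[0.6,0.6,0.6,0.6,0.6,0.6,0.6,0.6], turn=[0,0,0,0,0,0,0,0])

```text
t: 3.8
eef_pos: [0.5723, 0.1801, 0.0963]
ee_rot: [[-0.996, 0.091, -0.005], [0.091, 0.996, -0.001], [0.005, -0.001, -1.0]]
contact_force: [-0.6, 0.1, 0.5]
gripper_width: 0.0528
grasp_force: 0.0
```

```bash
python3 - <<'E'
from h import *
s=readout.observe();print(s["t"],s["eef_pos"],s["contact_force"])
c=cam("side");cv2.imwrite("pics/s2.png",cv2.resize(c["pixels"][170:290,190:350],(800,600)))
E
```

```text
3.8 [0.5723 0.1801 0.0963] [-0.5521  0.1161  0.5206]
```

View pics/s2.png

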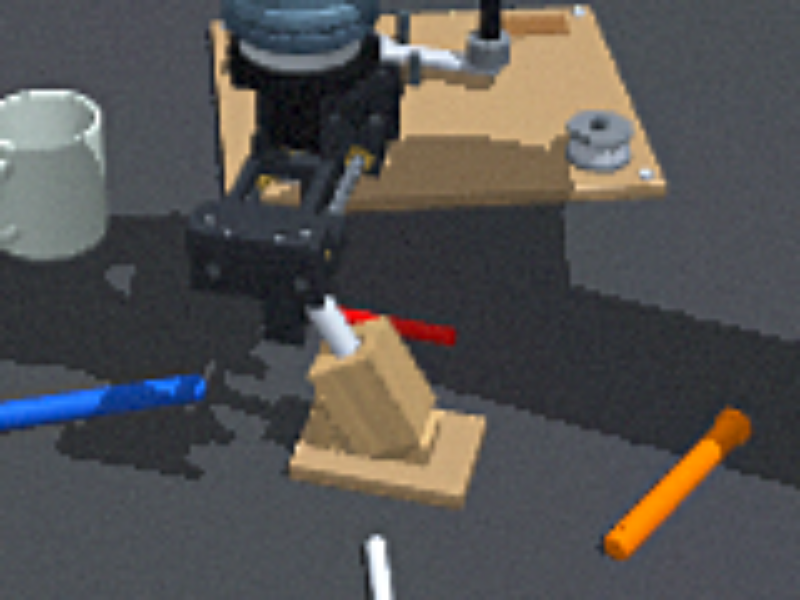

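The fingers straddle the upper post (it emerges at about (335,320)), so I close on it.

carry_out([
  [0,0,0],
  [0,0,0],
  [0,0,0],
  [0,0,0],
  [0,0,0],
  [0,0,0],
  [0,0,0],
  [0,0,0],
], claw=[0,0,0,0,0,0,0,0], turn=[0,0,0,0,0,0,0,0], force=20)

```text
t: 4.52
eef_pos: [0.5747, 0.1803, 0.0994]
ee_rot: [[-0.996, 0.091, 0.001], [0.091, 0.996, 0.0], [-0.001, 0.0, -1.0]]
contact_force: [0.6, 0.9, 4.0]
gripper_width: 0.0159
grasp_force: 18.8
```

carry_out([
  [-3,0,-5],
  [-4.1,0,-6.9],
  [-5.1,0,-8.6],
  [-5.1,0,-8.6],
  [-5.1,0,-8.6],
  [-5.1,0,-8.6],
  [-5.1,0,-8.6],
  [-5.1,0,-8.6],
], claw=[0,0,0,0,0,0,0,0], turn=[0,0,0,0,0,0,0,0])

```text
t: 5.18
eef_pos: [0.6124, 0.1768, 0.1633]
ee_rot: [[-0.996, 0.091, 0.0], [0.091, 0.996, 0.0], [-0.0, 0.0, -1.0]]
contact_force: [0.3, -1.3, -0.2]
gripper_width: 0.0154
grasp_force: 19.0
```

```bash
cat > look2.py <<'E'
from h import *
import sys
s=readout.observe();print(s["t"],s["eef_pos"],s["contact_force"],s["gripper_width"],s["grasp_force"])
G=s["eef_pos"]+s["ee_rot"][:,2]*manip.grip_point_offset
L=[]
for n in ("scene","side"):
    c=cam(n)
    r=postline(c,np.array(px(c,G-np.array([0,0,.03]))),45)
    if r is None: print(n,"none");continue
    ce,u,a,b,k,sc,p=r;print(n,np.array(px(c,G)),ce,u,a,b,k,sc)
    o,d1=ray(c,ce+a*u);_,d2=ray(c,ce+b*u);nn=np.cross(d1,d2);L.append(nn/np.linalg.norm(nn))
    e=max([ce+a*u,ce+b*u],key=lambda q:q[1]);o,v=ray(c,e);print("low end at grip plane",o+v*((G-o)@s["ee_rot"][:,1]/(v@s["ee_rot"][:,1])))
    if len(sys.argv)>1 and n=="side":
        x,y=map(int,ce);cv2.imwrite(sys.argv[1],cv2.resize(c["pixels"][y-60:y+60,x-80:x+80],(800,600)))
if len(L)==2:
    d=np.cross(*L);d/=np.linalg.norm(d);d*=np.sign(d[2]);print("dir",d,np.degrees(np.arccos(d[2])))
E
python3 look2.py pics/s3.png
```

```text
5.1833 [0.6124 0.1768 0.1633] [ 0.3006 -1.2572 -0.1985] 0.015408927991297285 18.97578641306609
scene [309.2983 169.4247] [291.8421 163.3553] [0.9613 0.2755] -11.622397136017728 9.53211893762746 76 0.47
low end at grip plane [0.4378 0.1927 0.0603]
side [235.7609 202.4345] [245.5062 218.5802] [0.5367 0.8438] -14.950460166875166 15.345139601239783 162 0.61
low end at grip plane [0.5627 0.1813 0.0955]
dir [ 0.6246 -0.4691  0.6244] 51.36085423891069
```

View pics/s3.png

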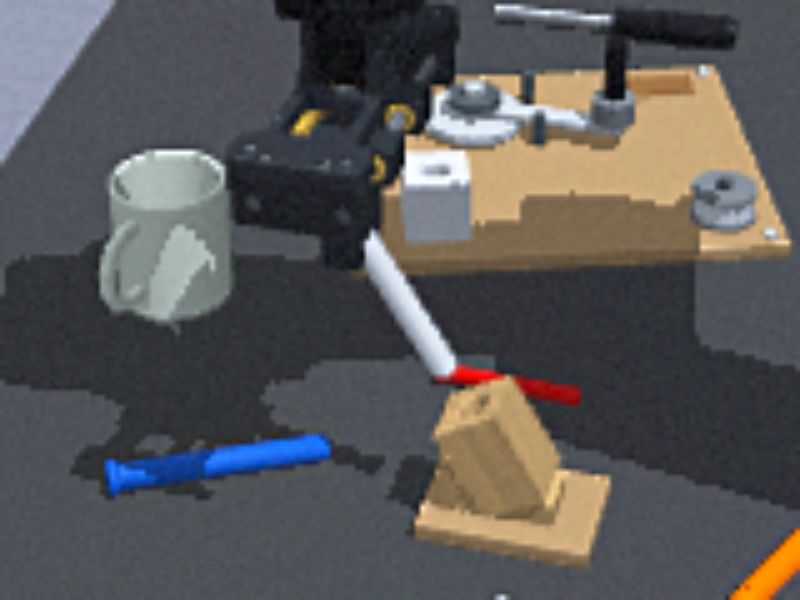

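The post is fully out: foot at crop pixel (440,370), still tilted about 30°, and the bore is empty. I carry it over the socket.

carry_out([
  [-5,-18,0],
  [-10,-37,0],
  [-11,-40,3],
  [-11,-40,3],
  [-11,-40,3],
  [-11,-40,3],
  [-10,-37,3],
  [-5,-18,0],
], claw=[0,0,0,0,0,0,0,0], turn=[0,0,0,0,0,0,0,0])

```text
t: 6.05
eef_pos: [0.6601, -0.1033, 0.1456]
ee_rot: [[-0.996, 0.094, -0.002], [0.094, 0.996, -0.001], [0.002, -0.001, -1.0]]
contact_force: [-0.1, 0.9, -1.1]
gripper_width: 0.0155
grasp_force: 19.0
```

carry_out([
  [0,0,0],
  [0,0,0],
  [0,0,0],
  [0,0,0],
  [0,0,0],
  [0,0,0],
  [0,0,0],
  [0,0,0],
], claw=[0,0,0,0,0,0,0,0], turn=[0,0,0,0,0,0,0,0])

```text
t: 6.72
eef_pos: [0.6609, -0.0981, 0.1474]
ee_rot: [[-0.996, 0.09, 0.0], [0.09, 0.996, -0.0], [-0.0, -0.0, -1.0]]
contact_force: [0.6, -0.2, 0.2]
gripper_width: 0.0155
grasp_force: 19.0
```

```bash
cat > look3.py <<'E'
from h import *
import sys
s=readout.observe();print(s["t"],s["eef_pos"],s["contact_force"],s["gripper_width"],s["grasp_force"])
G=s["eef_pos"]+s["ee_rot"][:,2]*manip.grip_point_offset;print("G",G)
S=[]
for n in ("wrist","side","scene"):
    c=cam(n)
    for k in ("post","socket_mouth"):
        for q in models.place_of(k,c)[:3]:
            X=w(c,q["position"])
            if np.linalg.norm(X-[.612,-.094,.08])<.12: print(n,k,round(q["score"],2),X,np.array(px(c,X)))
    if n==sys.argv[2]:
        i=c["pixels"]
        x,y=map(int,px(c,[.614,-.0945,.08]));x0=max(x-80,0);y0=max(y-60,0);print("crop",x0,y0)
        cv2.imwrite(sys.argv[1],cv2.resize(i[y0:y0+120,x0:x0+160],(800,600)))
E
python3 look3.py pics/w2.png wrist
```

```text
6.7167 [ 0.6609 -0.0981  0.1474] [ 0.5907 -0.1703  0.1825] 0.015484751079210138 18.986144273076206
G [ 0.6609 -0.0981  0.1661]
wrist post 0.92 [ 0.6065 -0.0922  0.0806] [254.3996 136.6139]
wrist socket_mouth 0.86 [ 0.6137 -0.0937  0.0579] [253.3398 142.5386]
crop 172 87
side socket_mouth 0.85 [ 0.6129 -0.0929  0.057 ] [252.5223 191.7512]
side socket_mouth 0.33 [ 0.6074 -0.0941  0.0792] [254.1865 186.041 ]
scene post 0.55 [ 0.6117 -0.0957  0.0767] [226.836  198.8692]
scene socket_mouth 0.92 [ 0.6146 -0.0975  0.0526] [226.7558 204.631 ]
```

View pics/w2.png

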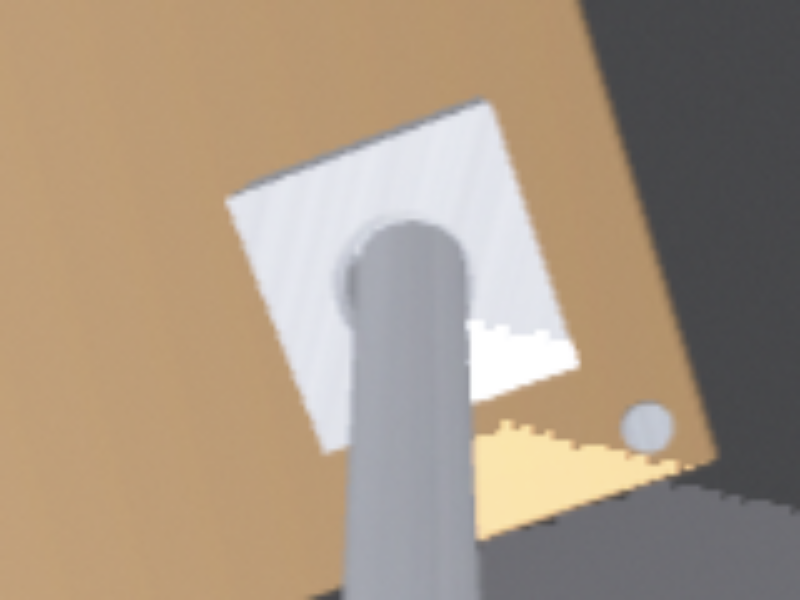

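The wrist crop shows the socket top centred at about (405,279), with the post foot at about (411,262), hovering slightly robot-side of it. The lateral alignment is good. I correct and descend into the mouth with the foot still tilted. The socket then acts as the hinge for uprighting the post.

carry_out([
  [-2,-0.4,4],
  [-2,-0.3,5],
  [0,0,5],
  [0,0,5],
  [0,0,3],
  [0,0,0],
  [0,0,0],
  [0,0,0],
], claw=[0,0,0,0,0,0,0,0], turn=[0,0,0,0,0,0,0,0], force=12)

```text
t: 7.83
eef_pos: [0.6649, -0.0999, 0.1254]
ee_rot: [[-0.996, 0.091, 0.0], [0.091, 0.996, -0.0], [-0.0, -0.0, -1.0]]
contact_force: [-0.5, -0.4, -1.1]
gripper_width: 0.0159
grasp_force: 11.2
```

```bash
python3 look3.py pics/w3.png wrist
```

```text
7.8333 [ 0.6649 -0.0999  0.1254] [-0.4922 -0.4387 -1.1348] 0.01590320479018267 11.18284076852433
G [ 0.6649 -0.0999  0.1441]
wrist post 0.58 [ 0.6086 -0.0923  0.0554] [256.3252 133.2559]
wrist socket_mouth 0.65 [ 0.6152 -0.09    0.0582] [260.3515 142.5854]
crop 174 85
side socket_mouth 0.79 [ 0.6162 -0.0975  0.0604] [251.7868 190.1403]
scene socket_mouth 0.77 [ 0.6153 -0.0954  0.0552] [227.3487 204.177 ]
```

View pics/w3.png

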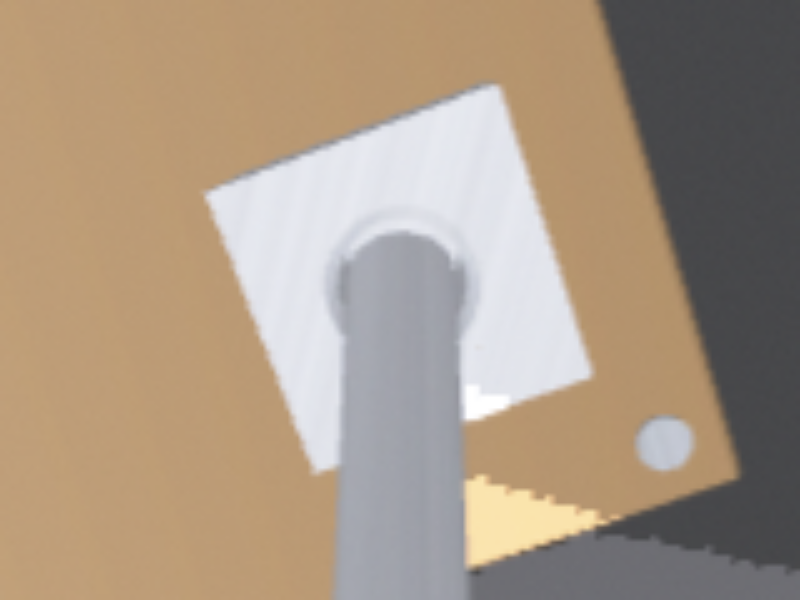

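The foot (arc top at about (405,232)) is centred in the chamfer ring (about (403,285)) and just entering. I go a bit deeper.

carry_out([
  [1,0,2],
  [0,0,2],
  [0,0,2],
  [0,0,2],
  [0,0,0],
  [0,0,0],
  [0,0,0],
  [0,0,0],
], claw=[0,0,0,0,0,0,0,0], turn=[0,0,0,0,0,0,0,0])

```text
t: 8.95
eef_pos: [0.6641, -0.0998, 0.1176]
ee_rot: [[-0.996, 0.091, 0.001], [0.091, 0.996, -0.0], [-0.001, -0.0, -1.0]]
contact_force: [1.0, 1.2, 1.9]
gripper_width: 0.0159
grasp_force: 11.2
```

carry_out([
  [3,0,-1.2],
  [3,0,-1.2],
  [3,0,-1.2],
  [3,0,-1.2],
  [3.5,0,-1.1],
  [3.5,0,-1],
  [3.5,0,-1],
  [3.5,0,-1],
], claw=[0,0,0,0,0,0,0,0], turn=[0,0,0,0,0,0,0,0], force=8)

```text
t: 9.62
eef_pos: [0.637, -0.0972, 0.1257]
ee_rot: [[-0.996, 0.091, -0.001], [0.091, 0.996, 0.0], [0.001, 0.0, -1.0]]
contact_force: [-0.3, 0.5, -1.1]
gripper_width: 0.0157
grasp_force: 7.2
```

```bash
python3 look2.py pics/s4.png
```

```text
9.6167 [ 0.637  -0.0972  0.1257] [-0.265   0.4826 -1.127 ] 0.015748263543741422 7.218943954576389
scene none
side [245.5749 167.6929] [249.1529 184.1294] [0.3282 0.9446] -8.713898946046355 8.697207602272444 85 0.44
low end at grip plane [ 0.615  -0.0952  0.0531]
```

View pics/s4.png

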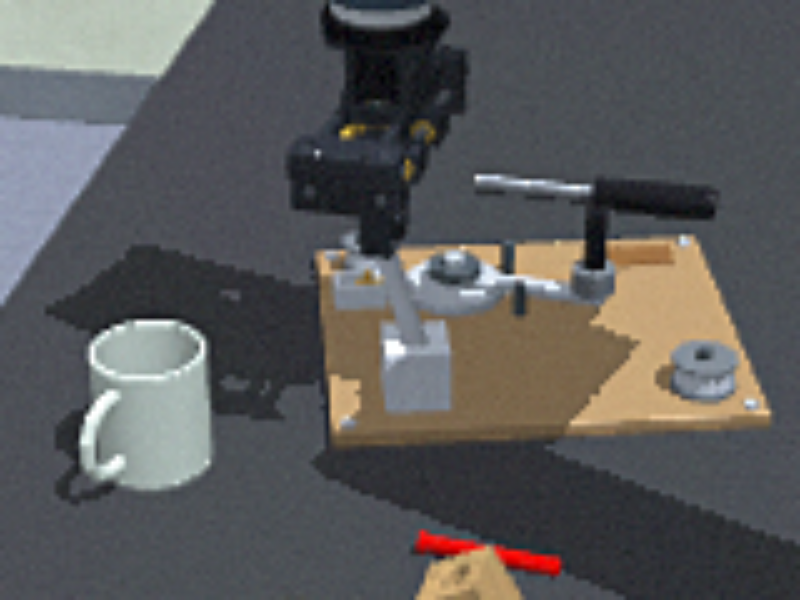

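The post is hinging as intended, tilt now about 17°, with its foot in the socket at about (413,338). I keep going.

carry_out([
  [3.5,0,-0.5],
  [3.5,0,-0.5],
  [3.5,0,-0.3],
  [3.5,0,0],
  [3.5,0,0],
  [3,0,0],
  [2.5,0,0],
  [0,0,0],
], claw=[0,0,0,0,0,0,0,0], turn=[0,0,0,0,0,0,0,0])

```text
t: 10.48
eef_pos: [0.6144, -0.0952, 0.1273]
ee_rot: [[-0.996, 0.091, -0.001], [0.091, 0.996, 0.0], [0.001, 0.0, -1.0]]
contact_force: [0.2, 0.0, -0.7]
gripper_width: 0.0157
grasp_force: 7.0
```

carry_out([
  [0,0,2],
  [0,0,2],
  [0,0,2],
  [0,0,2],
  [0,0,2],
  [0,0,2],
  [0,0,0],
  [0,0,0],
], claw=[0,0,0,0,0,0,0,0], turn=[0,0,0,0,0,0,0,0])

```text
t: 11.15
eef_pos: [0.6149, -0.0952, 0.1152]
ee_rot: [[-0.996, 0.091, -0.0], [0.091, 0.996, 0.0], [0.0, 0.0, -1.0]]
contact_force: [0.4, 0.4, -1.2]
gripper_width: 0.0156
grasp_force: 6.9
```

```bash
python3 look2.py pics/s5.png
```

```text
11.15 [ 0.6149 -0.0952  0.1152] [ 0.4078  0.3793 -1.1548] 0.015557212219220247 6.9379197276430205
scene [226.0016 186.7087] [225.8571 192.0989] [0.0918 0.9958] -10.134944431615212 12.951538211732847 91 0.41
low end at grip plane [ 0.6275 -0.0964  0.0632]
side [252.0832 171.324 ] [250.3958 185.4583] [0.184  0.9829] -5.6219555718117356 5.742190751342387 48 0.46
low end at grip plane [ 0.617  -0.0954  0.0577]
dir [ 0.1649 -0.0041  0.9863] 9.495774104284253
```

View pics/s5.png

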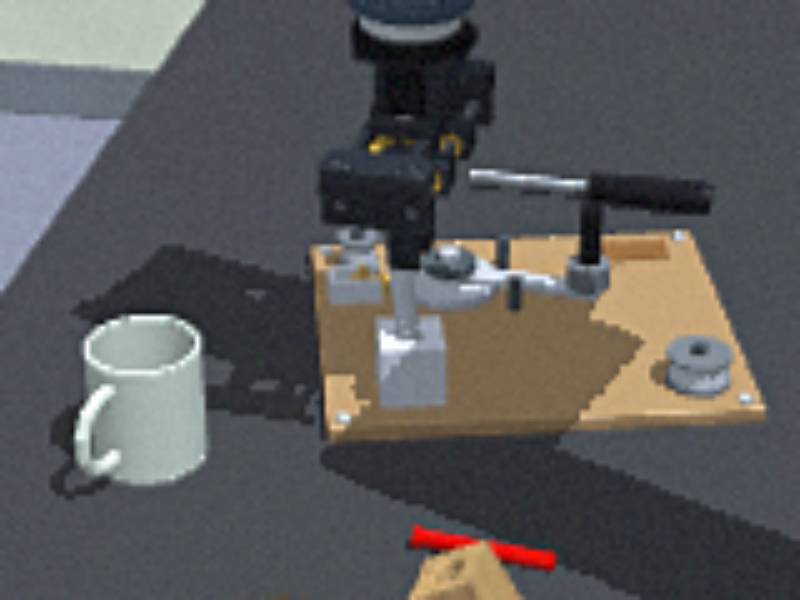

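Post nearly upright in the hole (enters at about (405,330)). I push it down.

carry_out([
  [0,0,2],
  [0,0,2],
  [0,0,2],
  [0,0,2],
  [0,0,2],
  [0,0,2],
  [0,0,2],
  [0,0,0],
], claw=[0,0,0,0,0,0,0,0], turn=[0,0,0,0,0,0,0,0])

```text
t: 12.02
eef_pos: [0.6164, -0.0958, 0.1036]
ee_rot: [[-0.996, 0.091, 0.003], [0.091, 0.996, -0.001], [-0.004, -0.001, -1.0]]
contact_force: [-2.3, 0.7, 11.0]
gripper_width: 0.0155
grasp_force: 8.2
```

carry_out([
  [0,0,1],
  [0,0,1],
  [0,0,1],
  [0,0,1],
  [0,0,1],
  [0,0,1],
  [0,0,0],
  [0,0,0],
], claw=[0,0,0,0,0,0,0,0], turn=[0,0,0,0,0,0,0,0])

```text
t: 12.68
eef_pos: [0.6168, -0.0958, 0.098]
ee_rot: [[-0.996, 0.091, 0.004], [0.091, 0.996, -0.001], [-0.004, -0.001, -1.0]]
contact_force: [-1.9, 0.2, 11.9]
gripper_width: 0.0155
grasp_force: 8.0
```

carry_out([
  [0,0,0],
  [0,0,0],
  [0,0,0],
  [0,0,0],
  [0,0,0],
  [0,0,0],
  [0,0,0],
  [0,0,0],
], claw=[0.6,0.6,0.6,0.6,0.6,0.6,0.6,0.6], turn=[0,0,0,0,0,0,0,0])

```text
t: 13.35
eef_pos: [0.6149, -0.0953, 0.0953]
ee_rot: [[-0.996, 0.091, -0.0], [0.091, 0.996, 0.0], [0.0, 0.0, -1.0]]
contact_force: [0.1, 0.2, -0.0]
gripper_width: 0.053
grasp_force: 0.0
```

carry_out([
  [0,0,-5],
  [0,0,-15],
  [0,0,-30],
  [0,0,-30],
  [0,0,-30],
  [0,0,-15],
  [0,0,-5],
  [0,0,0],
], claw=[0.6,0.6,0.6,0.6,0.6,0.6,0.6,0.6], turn=[0,0,0,0,0,0,0,0])

```text
t: 14.02
eef_pos: [0.6158, -0.0956, 0.2274]
ee_rot: [[-0.996, 0.091, 0.003], [0.091, 0.996, -0.001], [-0.003, -0.001, -1.0]]
contact_force: [0.0, -0.8, -0.2]
gripper_width: 0.0526
grasp_force: 0.0
```

```bash
cat > look4.py <<'E'
from h import *
s=readout.observe();print(s["t"],s["eef_pos"],s["contact_force"],s["gripper_width"])
N=[];rs=[]
for n in ("scene","side","wrist"):
    c=cam(n)
    r=postline(c,np.array(px(c,[.614,-.0945,.11])),40)
    print(n,"expected top",np.array(px(c,[.614,-.0945,.147])),"mouth",np.array(px(c,[.614,-.0945,.057])))
    for q in models.place_of("post",c)[:4]:
        X=w(c,q["position"])
        if np.linalg.norm(X-[.614,-.0945,.05])<.12: print("  foot",round(q["score"],2),X)
    if r is None: continue
    ce,u,a,b,k,sc,p=r;print("  ",ce,u,ce+a*u,ce+b*u,p.min(0),p.max(0),k,sc)
    o,d1=ray(c,ce+a*u);_,d2=ray(c,ce+b*u);nn=np.cross(d1,d2);N.append(nn/np.linalg.norm(nn))
for i in range(len(N)):
  for j in range(i):
    d=np.cross(N[i],N[j]);d/=np.linalg.norm(d);d*=np.sign(d[2]);print(i,j,"dir",d,np.degrees(np.arccos(d[2])))
E
python3 look4.py
```

```text
14.0167 [ 0.6158 -0.0956  0.2274] [ 0.0397 -0.7916 -0.1677] 0.052597516779999604
scene expected top [225.9803 183.4649] mouth [227.5584 203.5254]
  foot 0.46 [ 0.6155 -0.0972  0.018 ]
   [226.4127 193.7857] [0.0648 0.9979] [225.7097 182.9539] [227.2087 206.0514] [223. 183.] [229. 206.] 126 0.56
side expected top [252.3069 167.9039] mouth [252.2787 191.4926]
  foot 0.43 [ 0.6144 -0.0963  0.0183]
wrist expected top [253.668  203.9954] mouth [253.6773 176.724 ]
  foot 0.95 [ 0.6116 -0.0905  0.0181]
   [255.121  195.7778] [0.0672 0.9977] [253.3037 168.7776] [256.632  218.2267] [244. 169.] [268. 218.] 909 0.59
1 0 dir [0.1546 0.0118 0.9879] 8.92134034947685
```

```bash
python3 - <<'E'
from h import *
c=cam("wrist");r=postline(c,np.array([255,196]),30);p=r[6]
print(p.min(0),p.max(0))
q=p[p[:,1]>190]
for y in range(190,220,3):
    xs=p[p[:,1]==y][:,0]; 
    if len(xs): print(y,xs.min(),xs.max())
th=np.linspace(0,2*np.pi,60)
for z in(.147,.152,.157,.162):
    P=np.array([px(c,[.614+.0105*np.cos(t),-.0945+.0105*np.sin(t),z]) for t in th]);print(z,P.min(0),P.max(0),P.mean(0))
i=cv2.cvtColor(c["pixels"],cv2.COLOR_BGR2GRAY)
print(i[195:225,254]); print(i[208,238:275])
E
```

```text
[243. 168.] [267. 217.]
190 247.0 262.0
193 246.0 263.0
196 246.0 264.0
199 244.0 266.0
202 243.0 267.0
205 243.0 267.0
208 244.0 266.0
211 245.0 265.0
214 247.0 263.0
217 253.0 257.0
0.147 [240.845  190.5058] [266.86   215.0685] [253.8691 203.0679]
0.152 [240.5775 192.3656] [267.1283 217.3773] [253.8699 205.1591]
0.157 [240.2988 194.3047] [267.4078 219.7818] [253.8708 207.3381]
0.162 [240.0082 196.3283] [267.6994 222.2882] [253.8717 209.6105]
[186 224 225 229 231 231 230 229 229 229 229 226 223 223 229 229 231 228
 230 228 228 229 225 138 111 110 110 109 110 110]
[157 157 158 212 227 225 223 224 224 225 225 225 224 224 223 224 223 224
 224 223 224 223 223 223 223 224 223 254 255 255 245 228 226 216 170 132
 122]
```

The flange width matches the home height, to within a few mm. A light press with closed fingers will confirm it's seated.

carry_out([
  [0,0,0],
  [0,0,10],
  [0,0,20],
  [0,0,20],
  [0,0,12],
  [0,0,6],
  [0,0,0],
  [0,0,0],
], claw=[0,0,0,0,0,0,0,0], turn=[0,0,0,0,0,0,0,0])

```text
t: 15.23
eef_pos: [0.6151, -0.0954, 0.1576]
ee_rot: [[-0.996, 0.091, 0.0], [0.091, 0.996, -0.0], [-0.0, -0.0, -1.0]]
contact_force: [0.4, -0.5, -0.2]
gripper_width: 0.002
grasp_force: 0.0
```

carry_out([
  [0,0,2],
  [0,0,2],
  [0,0,2],
  [0,0,2],
  [0,0,2],
  [0,0,2],
  [0,0,0],
  [0,0,0],
], claw=[0,0,0,0,0,0,0,0], turn=[0,0,0,0,0,0,0,0])

```text
t: 15.9
eef_pos: [0.6164, -0.0958, 0.1476]
ee_rot: [[-0.996, 0.091, 0.004], [0.091, 0.996, -0.001], [-0.004, -0.001, -1.0]]
contact_force: [-1.0, -0.0, 7.5]
gripper_width: 0.0006
grasp_force: 4.2
```

Contact is at 0.1476 m under 7.5 N, so the post is home (nominal 0.147). Next I lift clear and go over the handle.

carry_out([
  [0,0,-10],
  [0,0,-25],
  [0,0,-30],
  [18,-27,0],
  [19,-28,0],
  [19,-28,0],
  [19,-28,0],
  [18,-27,0],
], claw=[0,0,0,0,0,0,0,0.5], turn=[0,0,0,0,0,0,0,0])

```text
t: 16.57
eef_pos: [0.5085, -0.2251, 0.2108]
ee_rot: [[-0.996, 0.091, 0.0], [0.091, 0.996, -0.0], [-0.0, -0.0, -1.0]]
contact_force: [0.5, -0.5, -0.3]
gripper_width: 0.0052
grasp_force: 0.0
```

carry_out([
  [0,0,0],
  [0,0,0],
  [0,0,0],
  [0,0,0],
  [0,0,0],
  [0,0,0],
  [0,0,0],
  [0,0,0],
], claw=[0.6,0.6,0.6,0.6,0.6,0.6,0.6,0.6], turn=[0,0,0,0,0,0,0,0])

```text
t: 17.23
eef_pos: [0.5101, -0.2237, 0.2103]
ee_rot: [[-0.996, 0.09, -0.0], [0.09, 0.996, 0.0], [0.0, 0.0, -1.0]]
contact_force: [-0.0, 0.9, -0.5]
gripper_width: 0.0528
grasp_force: 0.0
```

```bash
cat > look5.py <<'E'
from h import *
s=readout.observe();print(s["t"],s["eef_pos"],s["ee_rot"][:,1],s["qpos"][5])
for n in ("wrist","scene","side"):
    c=cam(n)
    for k in ("handle","pivot","post"):
        for q in models.place_of(k,c)[:3 if k=="post" else 1]:
            X=w(c,q["position"]);
            if k!="post" or abs(X[1]+.09)<.05: print(n,k,round(q["score"],2),X)
E
python3 look5.py
```

```text
17.2333 [ 0.5101 -0.2237  0.2103] [0.0901 0.9959 0.0001] -2.1070496034118515
wrist handle 0.55 [ 0.5035 -0.2216  0.0958]
wrist pivot 0.69 [ 0.6141 -0.2353  0.0107]
wrist post 0.48 [ 0.6129 -0.0932  0.0179]
scene handle 0.83 [ 0.5063 -0.2242  0.0989]
scene pivot 0.98 [ 0.6127 -0.2375  0.0109]
scene post 0.64 [ 0.6149 -0.1003  0.0192]
side handle 0.8 [ 0.51   -0.2271  0.0975]
side pivot 0.76 [ 0.6129 -0.2369  0.0083]
```

carry_out([
  [2,-1,20],
  [0,0,30],
  [0,0,30],
  [0,0,25],
  [0,0,20],
  [0,0,13],
  [0,0,8],
  [0,0,0],
], claw=[0.6,0.6,0.6,0.6,0.6,0.6,0.6,0.6], turn=[0,0,0,0,0,0,0,0])

```text
t: 18.5
eef_pos: [0.5066, -0.2243, 0.0626]
ee_rot: [[-0.996, 0.091, -0.003], [0.091, 0.996, 0.002], [0.003, 0.002, -1.0]]
contact_force: [1.0, 0.4, -0.7]
gripper_width: 0.0525
grasp_force: 0.0
```

carry_out([
  [0,0,0],
  [0,0,0],
  [0,0,0],
  [0,0,0],
  [0,0,0],
  [0,0,0],
  [0,0,0],
  [0,0,0],
], claw=[0,0,0,0,0,0,0,0], turn=[0,0,0,0,0,0,0,0], force=25)

```text
t: 19.17
eef_pos: [0.508, -0.2258, 0.065]
ee_rot: [[-0.996, 0.091, 0.001], [0.091, 0.996, -0.001], [-0.001, -0.001, -1.0]]
contact_force: [-1.5, -3.1, 2.6]
gripper_width: 0.0149
grasp_force: 25.0
```

Gripped. I swing it along its arc.

carry_out([
  [-0.3,-8.2,0],
  [-0.3,-8.2,0],
  [-0.3,-8.2,0],
  [-0.3,-8.2,0],
  [-0.3,-8.2,0],
  [-0.3,-8.2,0],
  [-0.3,-8.2,0],
  [-0.3,-8.2,0],
], claw=[0,0,0,0,0,0,0,0], turn=[-4.5,-4.5,-4.5,-4.5,-4.5,-4.5,-4.5,-4.5])

```text
t: 19.83
eef_pos: [0.521, -0.287, 0.0648]
ee_rot: [[-0.857, -0.515, -0.002], [-0.515, 0.857, 0.003], [0.001, 0.004, -1.0]]
contact_force: [-5.6, 5.8, 10.1]
gripper_width: 0.0152
grasp_force: 25.0
```

carry_out([
  [0,-2,0],
  [0,-1,0],
  [0,0,0],
  [0,0,0],
  [0,0,0],
  [0,0,0],
  [0,0,0],
  [0,0,0],
], claw=[0,0,0,0,0,0,0,0], turn=[0,0,0,0,0,0,0,0])

```text
t: 20.5
eef_pos: [0.5222, -0.289, 0.0648]
ee_rot: [[-0.859, -0.512, -0.003], [-0.512, 0.859, 0.003], [0.001, 0.004, -1.0]]
contact_force: [-7.0, 4.7, 10.8]
gripper_width: 0.0152
grasp_force: 25.0
```

```bash
python3 look5.py; python3 - <<'E'
from h import *
s=readout.observe();P=np.array([.6127,-.2366]);v=np.array(s["eef_pos"][:2])-P
print(s["contact_force"],s["grasp_force"],np.hypot(*v),"angle from rest",np.arctan2(v[1],v[0])%(2*np.pi)-np.arctan2(.0112,-.1045))
for n in("scene","side"):
    c=cam(n)
    for k in["mug","screwdriver","spare_pulley","wood_block"]:
        for d in models.place_of(k,c)[:1]:print(n,k,round(d["score"],2),w(c,d["position"]))
E
```

```text
20.5 [ 0.5222 -0.289   0.0648] [-0.5121  0.8589  0.0043] -2.813039245443198
wrist handle 0.81 [ 0.5179 -0.2883  0.0939]
wrist pivot 0.66 [ 0.6146 -0.2346  0.0101]
scene handle 0.85 [ 0.5209 -0.2884  0.0932]
scene pivot 0.77 [ 0.6137 -0.2357  0.0105]
scene post 0.45 [ 0.6127 -0.1005  0.0149]
side handle 0.49 [ 0.5223 -0.2872  0.0993]
side pivot 0.59 [ 0.613  -0.2369  0.0107]
side post 0.43 [ 0.613  -0.0941  0.0187]
[-7.1413  6.6574  9.8754] 25.010104207322 0.10459284663642152 angle from rest 0.6317127770914932
scene mug 0.83 [ 0.7787 -0.0062 -0.003 ]
scene screwdriver 0.7 [ 0.5234 -0.4296  0.0001]
scene spare_pulley 0.41 [ 0.5883  0.4213 -0.0039]
scene wood_block 0.42 [ 0.4674  0.4411 -0.0034]
side mug 0.85 [ 0.7765 -0.0095  0.0044]
side screwdriver 0.7 [ 0.5249 -0.4222  0.0013]
side spare_pulley 0.73 [ 0.5887  0.4215 -0.0009]
side wood_block 0.64 [0.4665 0.4412 0.0023]
```

The handle is at about 0.63 rad and held firmly, the post is seated, and the bystanders haven't moved. I hand it in.

```bash
python3 -c "
from rig import manip
print(manip.job_done())"
```

```text
the job is handed in; nothing more can be done
None
```

I handed the job in: the post stands home in the socket, released, and the gripper is holding the tensioner handle at about 0.63 rad, past the click; the hand-in returned no verdict.

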